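# Press the sample carrier down and slide it home under the reader's leaf spring

## Robot

A 6-joint arm with a two-finger parallel gripper is mounted at the origin on the work surface. World frame = base frame: x ahead of the robot, y to its left, z up, the work surface at z = 0. Lengths are in m, angles in rad, forces in N, time in s.
With the tool pointing down it reaches from about 0.3 to 0.875 m from the base axis. Payload 6.4 kg.
Tool frame: the origin (TCP) lies where the fingers leave the gripper's body, on its centre line; the fingertips stand 73 mm ahead of it and the grasp point (between the pads) lies 54 mm ahead of it; z points along the fingers, y is the line along which they close (so a half turn about z gives the same grasp; the last joint's range is limited). The gripper opens to 85 mm and grips with 20 to 120 N. Pads are 22 mm wide; open, the fingers measure 114 mm over their backs; the gripper's body (76 mm by 85 mm) begins 54 mm behind the grasp point. The pads swing forward as they close: fully open they stand 13 mm farther back than shut.
Start: joints at [-1.424, 0.181, 1.607, -0, 1.354, -0.206], TCP at [0.199, -0.54, 0.304] pointing down, gripper open.
Joint ranges: [-2.99, 2.99], [-0.89, 2.07], [0.3, 2.58], [-1.14, 4.28], [0, 2.63], [-3.12, 3.12]. Speed limits (rad/s): [2.57, 2.57, 3.01, 3.14, 3.14, 3.14].

## Interface

Orientations are given as a unit quaternion [w, x, y, z].
In Python, from bench import ctrl gives the robot as it stands.
- The arm moves only by the tool carry_out, never from a script. Its argument "steps" is one flat list of numbers, 7 for each row, row after row: the shift along the tool's x, y, z in m, then the turn, a rotation vector about the tool's x, y, z in rad, then the opening, from 0 (shut) to 1 (fully open). In form: [dx, dy, dz, wx, wy, wz, claw, dx, dy, dz, wx, wy, wz, claw, ...]. A call has 1 to 20 rows; each row is the pose to reach, as a shift and turn from the pose commanded when the call began, along the tool's axes at that moment; what a row does not reach only later rows make up. A row lasts 1/10 s, in which the tool goes at most 50 mm and 8.59 degrees, less where a joint would pass 70% of its speed; a pose out of reach is approached as far as the arm can. A call with a gripper value outside its range is refused whole. The fingers move at their own pace and stop on an object; the grip force is fixed at half the most. Time passes only in rows, so rows that repeat a pose let the fingers close. It gives the time, the measured TCP pose, the force, the opening and the grip force at its end, in the units of the state.
- ctrl.get_obs(): the state, without advancing time (a new reading comes with each control period).
- ctrl.camera(name): name is "scene" or "top" or "wrist"; returns the picture (384x512x3 uint8, red, green, blue); there is no depth.
- ctrl.camera_params(name): a dict with "vertical_fov" (degrees; the focal length in pixels is half the picture's height over the tangent of half this angle, whatever the lens; pixels are square), "cx", "cy" (the principal point, pixels), "cam_to_world" (4x4, takes a point from camera to world coordinates); the wrist camera has in their place "hand_eye" (4x4, takes a point from camera to tool coordinates, whose origin is the TCP and whose axes are the flange's). Camera axes: x right, y down, z forward; pixel columns grow to the right and rows downward; lengths in m; the calibration is good to about 2 mm. A picture is of the moment at which its call begins: read the wrist's pose just before it. camera_params takes no time and is no camera call.
- ctrl.hand_in(): hands the job in; it is judged then, once.
The state is a dict: "time_s": time; "q": joint angles; "dq": joint speeds; "joint_efforts": joint torques, N m; "eef_pos": TCP position; "eef_rot": TCP orientation; "wrist_force": force on the tool from outside, world axes, zero at the start; "torque": the same for the moment, N m; "opening": opening from 0.0 (shut) to 1.0 (fully open); "grasp_force": force on a finger pad.
Only numpy, scipy, OpenCV 4.12 (cv2) and the standard library are available. Lean on these libraries where they do the work, as an engineer would, in place of code of your own. Each camera call takes 0.05 s, during which the arm holds its last target. There are 200 camera calls.

## Task

Load the bench reader: with a fingertip press the black sample carrier down firmly on its sprung plate and, keeping it pressed, slide it along its channel under the cross bar and the leaf spring, fully home against the white housing, so that the sprung plate snaps up behind it. Do not pinch or lift the carrier, and leave the flask and the two bottles where they stand.

Things in the scene. Friction and masses are not known exactly. Their poses are not given: they have to be found in the camera images.
- stage: The bench reader, fixed, turned up to 0.45 rad. Origin on the table, under the near face of its cross bar, on the channel's centre line; +x runs along the channel from the loading end to the white housing, z up. Aluminium channel 52 mm wide, x = -144 to 67.5 mm, walls 8 mm thick with tops at z = 29.5 mm; fixed floor at z = 18 mm from x = -46 mm on. Reader 315 mm long overall.
- carrier: Loose black plastic slab 110 x 50 x 12 mm, about 120 g, white disc in its far half. Origin: centre of its underside; x along its length towards the housing, z up. It starts on the raised sprung plate (underside z = 26 mm, top 38 mm), far end 8 to 23 mm short of the bar, too high for it: it must be pressed at least 4.5 mm down to pass. Low friction in the channel, about 0.25.
- land (a point): Point on the carrier's flat grooved thumb rest, where to press: on its top face, 17 mm from its near end. The rest is 34 mm long (carrier x = -55 to -21 mm).
- ridge (a point): Foot of the near face of the carrier's thumb ridge (carrier x = -21 mm), on the top face: the face to push against. The ridge is 6 mm thick, 40 mm wide, 10 mm high and stays on the near side of the bar.
- bar (a point): Middle of the lower near edge of the dark steel cross bar, 33.5 mm above the table. The bar spans stage x = 0 to 10 mm, its top is at 41.5 mm (screw heads 44.5 mm). The carrier passes under it; fully pressed, its top is at 30 mm.
- home (a point): On the fixed floor (z = 18 mm, stage x = 12.5 mm): where the carrier's origin lies when it is fully home, its far end against the white housing (98 x 120 mm, 50 mm high). Its near end is then 4 mm past the sprung plate and its ridge 2.5 mm short of the bar.
- lifter (a joint): Sprung steel plate in the loading end of the channel, stage x = -142 to -46.5 mm, 49 mm wide; moves straight down only. In m: 0 = up (top at z = 26 mm), 0.008 = bottomed (flush with the fixed floor, 18 mm). Pushes up with 5 N when up, 11 N when bottomed. Once the carrier is past it, it snaps up behind it to 0.
- leaf (a joint): Leaf spring, a steel strip 36 mm wide sloping down 0.25 rad from the bar towards the housing, tip near stage x = 60 mm. In rad: 0 = at rest, about 0.15 when it rides on the carrier's top, pressing on it with about 3 N (more, up to 6 N, as the far end first meets it).
- flask: Bystander: conical glass flask, 82 mm across the base, 135 mm high; origin at the centre of its underside.
- amber: Bystander: amber glass jar with black cap, 60 mm across, 115 mm high; origin at the centre of its underside.
- white: Bystander: white plastic bottle, 54 mm across, 130 mm high; origin at the centre of its underside.
There are look-alikes about, which are no part of the job. What is meant by the carrier is not turquoise, and is the smaller of those in its own colour.

How it is judged:
On the way, in this order (a step that is already met when the one before it is completed fails the run):
1. the carrier is pressed down at least 3.5 mm by the fingers, its far end still short of the leaf spring (value of joint lifter above 0.0035 m and contact force between the fingers and carrier above 3 N and x of carrier in the frame of stage below -0.03 m), for 0.1 s.
2. still pressed at least 3 mm down by the fingers, the carrier slides under the leaf spring and lifts it (value of joint leaf above 0.08 rad and value of joint lifter above 0.003 m and contact force between the fingers and carrier above 3 N and x of carrier in the frame of stage between -0.025 and 0.0075 m), for 0.1 s.
At the end, for the whole second after the job is handed in: The carrier lies at rest on the fixed floor (within 3 mm in height), within 5 mm of fully home against the housing, straight in the channel (0.06 rad), the leaf spring riding on its top, and the sprung plate is up again behind it (within 2 mm) (x of carrier in the frame of stage between 0.0075 and 0.016 m and y of carrier in the frame of stage between -0.004 and 0.004 m and z of carrier in the frame of stage between 0.015 and 0.021 m and angle between the x axis of carrier and the x axis of stage, either way round below 0.06 rad and value of joint lifter below 0.002 m and value of joint leaf above 0.08 rad and linear speed of carrier below 0.02 m/s); the robot touches nothing.
It fails at once if the carrier is lifted more than 8 mm above its resting place on the raised plate (z of carrier in the frame of stage above 0.034 m).
It fails at once if the carrier is tipped by more than 0.35 rad (angle between carrier's own z axis and vertical above 0.35 rad).
It fails at once if the flask is moved more than 30 mm or tipped over (distance of flask from where it was at the start of the episode above 0.03 m or angle between flask's own z axis and vertical above 0.35 rad).
It fails at once if the amber jar is moved more than 30 mm or tipped over (distance of amber from where it was at the start of the episode above 0.03 m or angle between amber's own z axis and vertical above 0.35 rad).
It fails at once if the white bottle is moved more than 30 mm or tipped over (distance of white from where it was at the start of the episode above 0.03 m or angle between white's own z axis and vertical above 0.35 rad).
It also fails if it takes over 51 s, if anything falls off the work surface, if the arm or the gripper's body presses on something with over 40 N, if the wrist force passes 120 N, or if a joint passes its speed limit or range.

## Working session

There is one attempt and no reset: what is moved stays moved. The work goes in short steps, Python scripts to look and compute and a tool call to move; the robot and the scene stay as the last step left them, time stands still between calls to the robot, and variables do not carry over. Pictures are saved under pics/ and viewed, at most 10 in all, crops included, and the job is handed in when it is done.

Besides the shell and the picture viewer there is one more tool, called after "Request:" by a JSON object that holds its "api" and its "payload", one argument or row to a line. carry_out: Moves the arm, as the interface text tells. Its arguments: {"type":"object","properties":{"steps":{"type":"array"}},"required":["steps"]}

```bash
mkdir -p pics; cat > h.py <<'E'
import numpy as np, cv2
from bench import ctrl
from scipy.spatial.transform import Rotation as R
def snap(n,f):
    im=ctrl.camera(n); cv2.imwrite('pics/'+f,im[:,:,::-1]); return im
def ray(n,u,v,T=None):
    p=ctrl.camera_params(n); f=192/np.tan(np.radians(p['vertical_fov'])/2)
    T=np.array(p['cam_to_world']) if T is None else T
    d=T[:3,:3]@np.array([(u-p['cx'])/f,(v-p['cy'])/f,1]); return T[:3,3],d/np.linalg.norm(d)
def onz(n,u,v,z,T=None):
    o,d=ray(n,u,v,T); return o+d*(z-o[2])/d[2]
def wristT():
    o=ctrl.get_obs(); T=np.eye(4); w,x,y,z=o['eef_rot']
    T[:3,:3]=R.from_quat([x,y,z,w]).as_matrix(); T[:3,3]=o['eef_pos']
    return T
E
python3 - <<'E'
from h import *
a=snap('scene','s0.png');b=snap('top','t0.png')
big=cv2.resize(b,None,fx=1.5,fy=1.5,interpolation=cv2.INTER_CUBIC);cv2.imwrite('pics/t0b.png',big[:,:,::-1])
o=ctrl.get_obs();print(o)
for n in('scene','top','wrist'):print(n,ctrl.camera_params(n))
E
```

```text
{'time_s': 0.1, 'q': array([-1.42428762e+00,  1.81433267e-01,  1.60792315e+00,  5.81819576e-06,
        1.35379904e+00, -2.06307959e-01]), 'dq': array([-0.00022933, -0.00231249, -0.00150804,  0.0016126 , -0.00082276,
       -0.00058938]), 'joint_efforts': array([ 3.36184958e-04, -4.45875335e+01, -3.52238274e+01, -2.81754537e-04,
        4.17408737e-03,  7.01414990e-06]), 'eef_pos': array([ 0.19864223, -0.53918316,  0.30308566]), 'eef_rot': array([-7.80969096e-04,  9.84480170e-01,  1.75494115e-01,  2.61992989e-05]), 'wrist_force': array([ 0.50931357, -0.16808576,  0.30910146]), 'torque': array([-0.0256407 , -0.00456304, -0.01708385]), 'grasp_force': 0.0, 'opening': 1.003462120488126}
scene {'vertical_fov': 53.5326256166076, 'cx': 258.602002285206, 'cy': 185.89791090162834, 'cam_to_world': array([[-0.02131069,  0.63797054, -0.76976584,  1.07796701],
       [ 0.99961285,  0.02737295, -0.00498763,  0.05603061],
       [ 0.0178888 , -0.76957411, -0.63830688,  0.54080846],
       [ 0.        ,  0.        ,  0.        ,  1.        ]])}
top {'vertical_fov': 44.61220188133111, 'cx': 259.36396742253237, 'cy': 187.390714521426, 'cam_to_world': array([[-0.01728453, -0.99097704,  0.13291254,  0.4134757 ],
       [-0.99954872,  0.02039238,  0.02205695,  0.04777118],
       [-0.02456833, -0.13247131, -0.99088231,  0.95311558],
       [ 0.        ,  0.        ,  0.        ,  1.        ]])}
wrist {'vertical_fov': 58.82506009458863, 'cx': 260.36980546593446, 'cy': 195.3980340000581, 'hand_eye': array([[-3.38206979e-04, -9.56702547e-01, -2.91067212e-01,
         7.46093983e-02],
       [ 9.99999552e-01, -6.60880195e-05, -9.44731111e-04,
         8.93393521e-04],
       [ 8.84590604e-04, -2.91067401e-01,  9.56702140e-01,
        -6.91182206e-02],
       [ 0.00000000e+00,  0.00000000e+00,  0.00000000e+00,
         1.00000000e+00]])}
```

View pics/t0b.png

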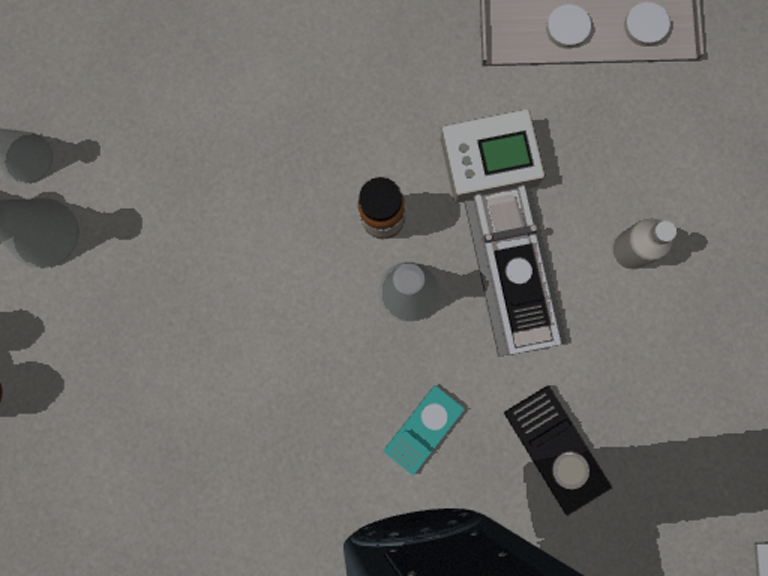

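View pics/s0.png

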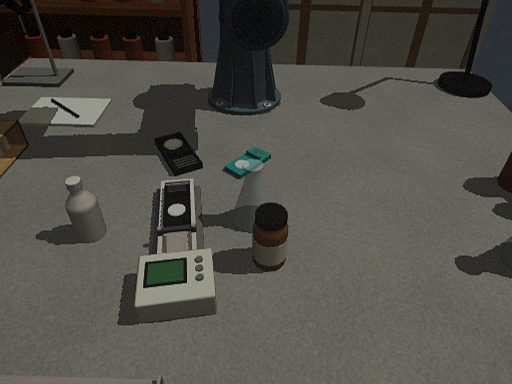

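Top picture: candidates for the carrier are the slab in the channel (original px ~348,190), a larger black slab on the table (~372,300) and a turquoise one (~283,287). I choose the one in the channel, because it is black and smaller. Flask is at ~(273,195), amber ~(254,138), white ~(428,162). Next, a close crop.

```bash
python3 - <<'E'
from h import *
b=cv2.imread('pics/t0.png')
c=cv2.resize(b[110:245,290:390],None,fx=4.4,fy=4.4,interpolation=cv2.INTER_CUBIC)
c=cv2.convertScaleAbs(c,alpha=1.5);cv2.imwrite('pics/t0c.png',c)
E
```

```text
(no output)
```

View pics/t0c.png

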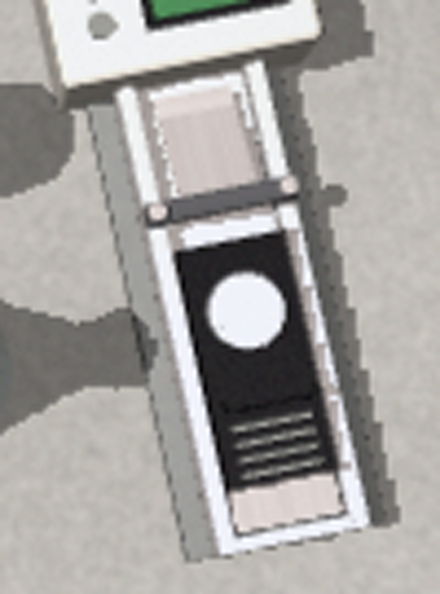

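The crop confirms it: the slab in the channel has its disc (crop 247,310) in the far half, grooves near (275,445), and the ridge at ~(268,405). The bar runs from (157,212) to (290,185). Now the positions.

```bash
python3 - <<'E'
from h import *
P=lambda u,v,z: onz('top',290+(u+.5)/4.4-.5,110+(v+.5)/4.4-.5,z)[:2]
# carrier mask contour
b=cv2.imread('pics/t0.png'); m=(b.max(2)<40).astype(np.uint8); m[:155]=0;m[235:]=0;m[:,:325]=0;m[:,372:]=0
m=cv2.morphologyEx(m,cv2.MORPH_CLOSE,np.ones((9,9)))
c=max(cv2.findContours(m,0,2)[0],key=cv2.contourArea)
w=np.array([onz('top',u,v,.038)[:2] for u,v in c[:,0]],np.float32)
r=cv2.minAreaRect(w*1000);print('rect',r)
d=P(247,310,.038);print('disc',d)
for nm,(u,v,z) in dict(fl=(177,250,.038),fr=(288,232,.038),nl=(228,490,.038),nr=(336,470,.038),wl=(220,555,.0295),wr=(368,524,.0295),sl=(157,212,.0445),sr=(290,185,.0445),hl=(65,92,.05),hr=(318,36,.05)).items():print(nm,P(u,v,z).round(4))
a=[P(157,212,.0445),P(290,185,.0445),P(220,555,.0295),P(368,524,.0295)]
bm=(a[0]+a[1])/2; em=(a[2]+a[3])/2; v=bm-em;print('bar mid',bm,'end',em,'len',np.linalg.norm(v),'yaw',np.arctan2(v[1],v[0]))
for n in(a[0]-a[1],a[2]-a[3]):print(np.arctan2(-n[0],n[1]))
E
```

```text
rect ((524.740478515625, -104.44554138183594), (108.44010162353516, 50.135467529296875), 10.234264373779297)
disc [ 0.54726586 -0.1021741 ]
fl [ 0.5752 -0.072 ]
fr [ 0.5823 -0.122 ]
nl [ 0.467  -0.0905]
nr [ 0.4749 -0.1384]
wl [ 0.4387 -0.087 ]
wr [ 0.4512 -0.1531]
sl [ 0.5915 -0.0629]
sr [ 0.6024 -0.1226]
hl [ 0.6461 -0.023 ]
hr [ 0.6692 -0.1371]
bar mid [ 0.5969546 -0.0927416] end [ 0.44496462 -0.12008046] len 0.15442916546209265 yaw 0.17796975184056432
0.18159453304946102
0.18733696912981238
```

Stage yaw is about 0.18 and the land is near (0.487, -0.111). I'll move above it with the fingers shut and the tool x axis along the channel.

Request:
{"api": "carry_out", "payload": {
  "steps": [0.02, -0.015, 0.003, 0, 0, 0.01, 0, 0.06, -0.043, 0.008, 0, 0, 0.03, 0, 0.1, -0.072, 0.013, 0, 0, 0.05, 0, 0.14, -0.101, 0.018, 0, 0, 0.07, 0, 0.18, -0.13, 0.023, 0, 0, 0.09, 0, 0.22, -0.159, 0.028, 0, 0, 0.11, 0, 0.26, -0.188, 0.033, 0, 0, 0.13, 0, 0.3, -0.217, 0.038, 0, 0, 0.15, 0, 0.34, -0.245, 0.043, 0, 0, 0.173, 0, 0.38, -0.274, 0.048, 0, 0, 0.173, 0, 0.405, -0.292, 0.051, 0, 0, 0.173, 0, 0.418, -0.302, 0.053, 0, 0, 0.173, 0, 0.418, -0.302, 0.053, 0, 0, 0.173, 0, 0.418, -0.302, 0.053, 0, 0, 0.173, 0]
}}

```text
time_s: 1.5
eef_pos: [0.4864, -0.1116, 0.2506]
eef_rot: [-0.0, 0.996, 0.09, -0.0]
wrist_force: [0.4, -0.4, 0.4]
opening: 0.002
grasp_force: 0.0
```

```bash
python3 - <<'E'
from h import *
T=wristT();np.save('T1.npy',T);print(T.round(4),ctrl.get_obs()['wrist_force'])
snap('wrist','w1.png')
E
```

```text
[[ 9.837e-01  1.800e-01 -9.000e-04  4.864e-01]
 [ 1.800e-01 -9.837e-01 -0.000e+00 -1.116e-01]
 [-9.000e-04 -1.000e-04 -1.000e+00  2.506e-01]
 [ 0.000e+00  0.000e+00  0.000e+00  1.000e+00]] [ 0.3988098  -0.39492871  0.36914351]
```

View pics/w1.png

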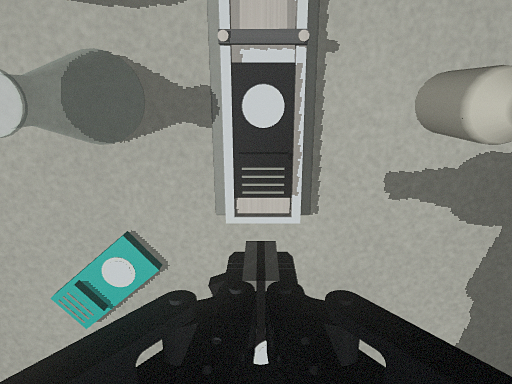

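Wrist view: channel upright in the picture. Carrier corners are at about (231,63), (297,63), (236,198), (292,198); ridge face ~row 154; channel end corners (225,223), (300,223); screws (223,36), (304,36). Turquoise slab is at (110,275), not used.

```bash
python3 - <<'E'
from h import *
T=np.load('T1.npy');C=T@np.array(ctrl.camera_params('wrist')['hand_eye'])
im=cv2.imread('pics/w1.png')
m=(im.max(2)<60).astype(np.uint8); m[:50]=0;m[205:]=0;m[:,:222]=0;m[:,306:]=0
m=cv2.morphologyEx(m,cv2.MORPH_CLOSE,np.ones((9,9)))
c=max(cv2.findContours(m,0,2)[0],key=cv2.contourArea);print(cv2.boundingRect(c))
g=cv2.cvtColor(im,cv2.COLOR_BGR2GRAY);print(g[185:212,245].tolist(),g[40:70,245].tolist())
L=lambda p:(T[:3,:3].T@(p-T[:3,3]))[:2].round(4)
W=lambda u,v,z:L(onz('wrist',u,v,z,C))
w=np.array([W(u,v,.038) for u,v in c[:,0]],np.float32)
print(cv2.minAreaRect(w*1000))
for n,a in dict(disc=(263,105.5,.038),cn=(264,198,.038),cf=(264,63,.038),ridge=(264,154,.038),cl=(236,198,.038),cr=(292,198,.038),fl=(231,63,.038),fr=(297,63,.038),wl=(225,223,.0295),wr=(300,223,.0295),sl=(223,36,.0445),sr=(304,36,.0445)).items():print(n,W(*a),'tool xy')
E
```

```text
(231, 62, 64, 143)
[152, 43, 51, 54, 56, 57, 105, 154, 122, 48, 55, 44, 76, 193, 176, 175, 174, 173, 174, 175, 177, 176, 176, 174, 176, 174, 178] [95, 97, 99, 60, 59, 161, 148, 151, 140, 148, 206, 201, 199, 197, 198, 199, 199, 197, 199, 200, 201, 207, 131, 43, 54, 60, 51, 62, 56, 58]
((38.95000076293945, 2.4000015258789062), (115.5, 49.400001525878906), -0.0)
disc [0.0642 0.0027] tool xy
cn [-0.0133  0.0037] tool xy
cf [0.096  0.0034] tool xy
ridge [0.0251 0.0036] tool xy
cl [-0.0133 -0.0206] tool xy
cr [-0.0133  0.0279] tool xy
fl [ 0.096  -0.0221] tool xy
fr [0.096  0.0289] tool xy
wl [-0.0399 -0.0318] tool xy
wr [-0.0399  0.0367] tool xy
sl [ 0.1142 -0.027 ] tool xy
sr [0.1141 0.0328] tool xy
```

Aligned. Shift by (+0.003, +0.002) and come down to about 5 mm above the land.

Request:
{"api": "carry_out", "payload": {
  "steps": [0.001, 0.001, 0.015, 0, 0, 0, 0, 0.003, 0.002, 0.04, 0, 0, 0, 0, 0.003, 0.002, 0.065, 0, 0, 0, 0, 0.003, 0.002, 0.09, 0, 0, 0, 0, 0.003, 0.002, 0.11, 0, 0, 0, 0, 0.003, 0.002, 0.123, 0, 0, 0, 0, 0.003, 0.002, 0.13, 0, 0, 0, 0, 0.003, 0.002, 0.134, 0, 0, 0, 0, 0.003, 0.002, 0.134, 0, 0, 0, 0]
}}

```text
time_s: 2.45
eef_pos: [0.49, -0.1135, 0.1171]
eef_rot: [0.0, 0.996, 0.09, 0.0]
wrist_force: [1.2, -0.4, -0.1]
opening: 0.001
grasp_force: 0.0
```

```bash
python3 - <<'E'
from h import *
a=snap('wrist','w2.png');cv2.imwrite('pics/w2c.png',cv2.convertScaleAbs(a[:,:,::-1],alpha=1.5))
print(ctrl.get_obs()['eef_pos'],ctrl.get_obs()['wrist_force'])
E
```

```text
[ 0.49027641 -0.11352779  0.117477  ] [ 0.68941457  0.11942997 -0.10978186]
```

View pics/w2c.png

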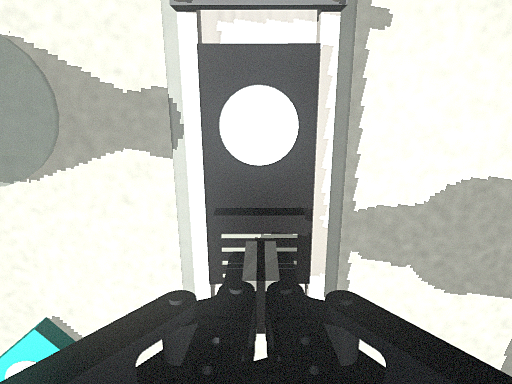

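The shut fingertips (tip edge near (261,238)) sit centred over the grooved rest, just behind the ridge (row ~212). Now press.

Request:
{"api": "carry_out", "payload": {
  "steps": [0, 0, 0.002, 0, 0, 0, 0, 0, 0, 0.004, 0, 0, 0, 0, 0, 0, 0.006, 0, 0, 0, 0, 0, 0, 0.008, 0, 0, 0, 0, 0, 0, 0.01, 0, 0, 0, 0, 0, 0, 0.011, 0, 0, 0, 0, 0, 0, 0.011, 0, 0, 0, 0, 0, 0, 0.011, 0, 0, 0, 0]
}}

```text
time_s: 3.3
eef_pos: [0.4901, -0.1132, 0.1063]
eef_rot: [0.0, 0.996, 0.09, 0.0]
wrist_force: [-2.6, 1.2, 7.8]
opening: -0.001
grasp_force: 3.3
```

Request:
{"api": "carry_out", "payload": {
  "steps": [0, 0, 0.001, 0, 0, 0, 0, 0, 0, 0.002, 0, 0, 0, 0, 0, 0, 0.003, 0, 0, 0, 0, 0, 0, 0.004, 0, 0, 0, 0, 0, 0, 0.005, 0, 0, 0, 0, 0, 0, 0.005, 0, 0, 0, 0, 0, 0, 0.005, 0, 0, 0, 0]
}}

```text
time_s: 4.0
eef_pos: [0.4908, -0.1137, 0.1024]
eef_rot: [0.001, 0.996, 0.09, 0.001]
wrist_force: [-3.6, 1.5, 15.7]
opening: 0.003
grasp_force: 7.3
```

Bottomed at about 16 N. Start the slide.

Request:
{"api": "carry_out", "payload": {
  "steps": [0.002, 0, 0.0005, 0, 0, 0, 0, 0.004, 0, 0.001, 0, 0, 0, 0, 0.007, 0, 0.001, 0, 0, 0, 0, 0.01, 0, 0.001, 0, 0, 0, 0, 0.013, 0, 0.001, 0, 0, 0, 0, 0.016, 0, 0.001, 0, 0, 0, 0, 0.019, 0, 0.001, 0, 0, 0, 0, 0.022, 0, 0.001, 0, 0, 0, 0, 0.025, 0, 0.001, 0, 0, 0, 0, 0.025, 0, 0.001, 0, 0, 0, 0]
}}

```text
time_s: 5.0
eef_pos: [0.5161, -0.1094, 0.1025]
eef_rot: [0.001, 0.996, 0.09, 0.001]
wrist_force: [-5.4, 1.0, 20.7]
opening: -0.001
grasp_force: 10.7
```

```bash
python3 - <<'E'
from h import *
a=snap('wrist','w3.png');cv2.imwrite('pics/w3c.png',cv2.convertScaleAbs(a[:,:,::-1],alpha=1.5))
E
```

```text
(no output)
```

View pics/w3c.png

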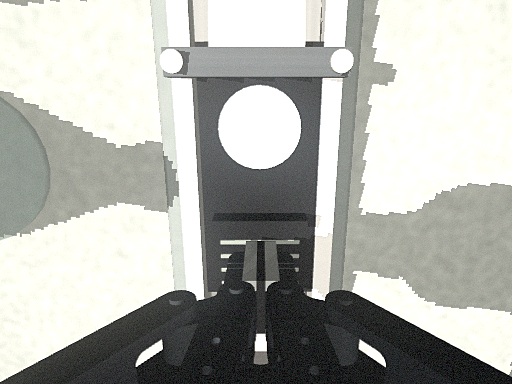

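The carrier's far end is now under the bar (row ~60, far end just beyond at ~45) and moves with the finger. On towards the leaf.

Request:
{"api": "carry_out", "payload": {
  "steps": [0.003, 0, 0, 0, 0, 0, 0, 0.006, 0, 0, 0, 0, 0, 0, 0.009, 0, 0, 0, 0, 0, 0, 0.012, 0, 0, 0, 0, 0, 0, 0.015, 0, 0, 0, 0, 0, 0, 0.018, 0, 0, 0, 0, 0, 0, 0.021, 0, 0, 0, 0, 0, 0, 0.024, 0, 0, 0, 0, 0, 0, 0.027, 0, 0, 0, 0, 0, 0, 0.03, 0, 0, 0, 0, 0, 0, 0.033, 0, 0, 0, 0, 0, 0, 0.036, 0, 0, 0, 0, 0, 0, 0.036, 0, 0, 0, 0, 0, 0]
}}

```text
time_s: 6.35
eef_pos: [0.551, -0.103, 0.1026]
eef_rot: [0.001, 0.996, 0.09, 0.001]
wrist_force: [-7.7, 1.0, 21.8]
opening: 0.0
grasp_force: 11.3
```

```bash
python3 - <<'E'
from h import *
a=snap('wrist','w4.png');cv2.imwrite('pics/w4c.png',cv2.convertScaleAbs(a[:,:,::-1],alpha=1.5))
E
```

```text
(no output)
```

View pics/w4c.png

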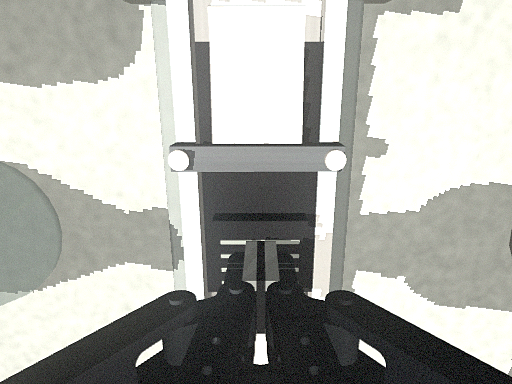

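The carrier rides under the leaf (far end ~row 42, housing ~row 3). About 17 mm remain, so I continue slowly.

Request:
{"api": "carry_out", "payload": {
  "steps": [0.002, 0, 0, 0, 0, 0, 0, 0.004, 0, 0, 0, 0, 0, 0, 0.006, 0, 0, 0, 0, 0, 0, 0.008, 0, 0, 0, 0, 0, 0, 0.01, 0, 0, 0, 0, 0, 0, 0.012, 0, 0, 0, 0, 0, 0, 0.014, 0, 0, 0, 0, 0, 0, 0.014, 0, 0, 0, 0, 0, 0]
}}

```text
time_s: 7.2
eef_pos: [0.5647, -0.1005, 0.1026]
eef_rot: [0.001, 0.996, 0.09, 0.001]
wrist_force: [-7.5, 0.8, 21.2]
opening: 0.002
grasp_force: 10.6
```

Request:
{"api": "carry_out", "payload": {
  "steps": [0.001, 0, 0, 0, 0, 0, 0, 0.002, 0, 0, 0, 0, 0, 0, 0.003, 0, 0, 0, 0, 0, 0, 0.004, 0, 0, 0, 0, 0, 0, 0.005, 0, 0, 0, 0, 0, 0, 0.006, 0, 0, 0, 0, 0, 0, 0.006, 0, 0, 0, 0, 0, 0]
}}

```text
time_s: 7.9
eef_pos: [0.5701, -0.0995, 0.1026]
eef_rot: [0.001, 0.996, 0.09, 0.0]
wrist_force: [-9.5, -0.1, 22.0]
opening: 0.001
grasp_force: 11.5
```

```bash
python3 - <<'E'
from h import *
a=snap('wrist','w5.png');cv2.imwrite('pics/w5c.png',cv2.convertScaleAbs(a[:,:,::-1],alpha=1.5))
E
```

```text
(no output)
```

View pics/w5c.png

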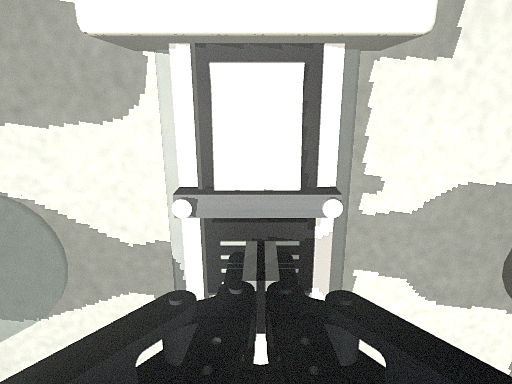

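The carrier's far end meets the housing region (row ~43). I'll push on until the force shows it is stopped.

Request:
{"api": "carry_out", "payload": {
  "steps": [0.001, 0, 0, 0, 0, 0, 0, 0.002, 0, 0, 0, 0, 0, 0, 0.003, 0, 0, 0, 0, 0, 0, 0.004, 0, 0, 0, 0, 0, 0, 0.004, 0, 0, 0, 0, 0, 0]
}}

```text
time_s: 8.45
eef_pos: [0.5744, -0.099, 0.1026]
eef_rot: [0.001, 0.996, 0.09, 0.001]
wrist_force: [-8.3, -0.6, 20.4]
opening: 0.0
grasp_force: 10.7
```

Request:
{"api": "carry_out", "payload": {
  "steps": [0.001, 0, 0, 0, 0, 0, 0, 0.002, 0, 0, 0, 0, 0, 0, 0.003, 0, 0, 0, 0, 0, 0, 0.004, 0, 0, 0, 0, 0, 0, 0.005, 0, 0, 0, 0, 0, 0, 0.005, 0, 0, 0, 0, 0, 0]
}}

```text
time_s: 9.05
eef_pos: [0.5761, -0.0987, 0.1025]
eef_rot: [0.001, 0.996, 0.09, -0.004]
wrist_force: [-23.7, -4.7, 34.8]
opening: -0.0
grasp_force: 20.7
```

```bash
python3 - <<'E'
from h import *
a=snap('wrist','w6.png');cv2.imwrite('pics/w6c.png',cv2.convertScaleAbs(a[:,:,::-1],alpha=1.8))
E
```

```text
(no output)
```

View pics/w6c.png

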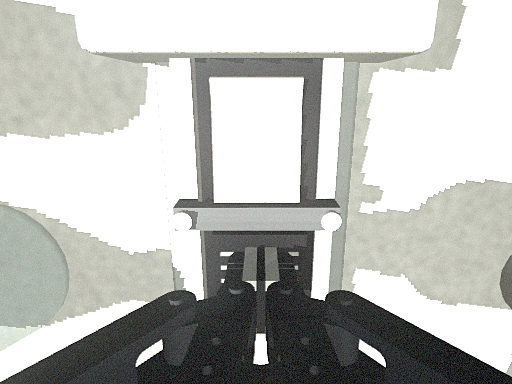

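Force rose to 24 N along the channel, so the carrier is stopped against the housing. Lift straight up.

Request:
{"api": "carry_out", "payload": {
  "steps": [-0.003, 0, -0.002, 0, 0, 0, 0, -0.004, 0, -0.006, 0, 0, 0, 0, -0.004, 0, -0.012, 0, 0, 0, 0, -0.006, 0, -0.025, 0, 0, 0, 0, -0.01, 0, -0.05, 0, 0, 0, 0, -0.03, 0, -0.09, 0, 0, 0, 0, -0.055, 0, -0.12, 0, 0, 0, 0, -0.07, 0, -0.14, 0, 0, 0, 0, -0.08, 0, -0.145, 0, 0, 0, 0, -0.08, 0, -0.145, 0, 0, 0, 0]
}}

```text
time_s: 10.1
eef_pos: [0.4995, -0.1116, 0.2459]
eef_rot: [0.001, 0.996, 0.09, 0.001]
wrist_force: [-0.6, -0.4, -0.3]
opening: -0.0
grasp_force: 0.0
```

```bash
python3 - <<'E'
from h import *
a=snap('wrist','w7.png')[0:260,150:370];cv2.imwrite('pics/w7c.png',cv2.resize(a[:,:,::-1],None,fx=2.2,fy=2.2))
T=wristT();np.save('T7.npy',T)
E
```

```text
(no output)
```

View pics/w7c.png

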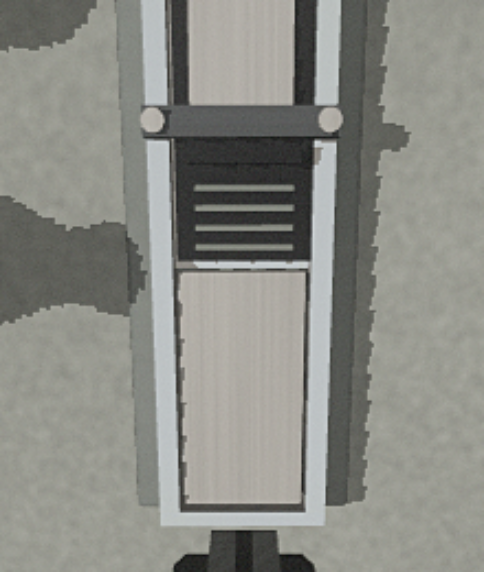

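The crop shows the carrier's near end (row ~261) clear of the sprung plate (starts at row ~270, free behind it), with its ridge just short of the bar. It is straight in the channel. Handing in.

```bash
python3 -c "
from bench import ctrl
print(ctrl.hand_in())"
```

```text
the job is handed in; nothing more can be done
None
```

I pressed the carrier down, slid it under the bar and leaf spring until it stopped hard against the housing (about 24 N), then lifted clear and handed in at about 10 s. The last view shows it straight and clear of the sprung plate, but I got no verdict and did not measure the plate's height directly.

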